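Level the slide-setting table and hold the spirit level down on it

ROBOT

A 7-joint arm with a two-finger parallel gripper is mounted at the origin on the work surface. World frame = base frame: x ahead of the robot, y to its left, z up, the work surface at z = 0. Lengths are in m, angles in rad, forces in N, time in s.
With the tool pointing down it reaches from about 0.35 to 0.9 m from the base axis. Payload 8.1 kg.
Tool frame: the origin (TCP) lies at the very end of the fingers, on their centre line; the grasp point (between the pads) lies 19 mm behind it (bot.grasp_offset is the distance from the TCP to the grasp point, in m); z points along the fingers, y is the line along which they close (so a half turn about z gives the same grasp; the last joint's range is limited). The gripper opens to 85 mm and grips with 20 to 120 N. Pads are 22 mm wide; open, the fingers measure 114 mm over their backs; the gripper's body (76 mm by 85 mm) begins 54 mm behind the grasp point. The pads swing forward as they close: fully open they stand 13 mm farther back than shut.
Start: joints at [-1.215, 0.434, 0.025, 1.573, -0.012, 1.134, -0.075], TCP at [0.277, 0.56, 0.231] pointing down, gripper open.
Joint ranges: [-2.62, 2.62], [-0.44, 2.09], [-1.27, 1.32], [0.08, 2.57], [-1.32, 4.46], [0.12, 2], [-2.74, 2.74]. Speed limits (rad/s): [2.22, 2.22, 3.01, 3.01, 3.14, 3.14, 3.14].

INTERFACE

Orientations are given as a rotation vector (axis times angle).
In Python, from station import read_state, grab_frame, calibration, sign_off, bot gives the robot as it stands.
- The arm moves only by the tool servo_tool, never from a script. Its argument "motion" is a list of rows, each an object with "jaw": the opening, from 0 (shut) to 1 (fully open); "travel": the shift along the tool's x, y, z in m, a list of three; "turn": the turn about the tool's z in degrees. A call has 1 to 12 rows; each row is the pose to reach, as a shift and turn from the pose commanded when the call began, along the tool's axes at that moment; what a row does not reach only later rows make up. A row lasts 1/8 s, in which the tool goes at most 62.5 mm and 10.7 degrees, less where a joint would pass 70% of its speed; a pose out of reach is approached as far as the arm can. A call with a gripper value outside its range is refused whole. The fingers move at their own pace and stop on an object; the grip force is fixed at half the most. Time passes only in rows, so rows that repeat a pose let the fingers close. It gives the time, the measured TCP pose, the force, the opening and the grip force at its end, in the units of the state.
- read_state(): the state, without advancing time (a new reading comes with each control period).
- grab_frame(name): name is "side" or "top" or "wrist"; returns the picture (420x560x3 uint8, red, green, blue); there is no depth.
- calibration(name): a dict with "fx", "fy", "cx", "cy" (pixels), "cam_to_world" (4x4, takes a point from camera to world coordinates); the wrist camera has in their place "hand_eye" (4x4, takes a point from camera to tool coordinates, whose origin is the TCP and whose axes are the flange's). Camera axes: x right, y down, z forward; pixel columns grow to the right and rows downward; lengths in m; the calibration is good to about 2 mm. A picture is of the moment at which its call begins: read the wrist's pose just before it. calibration takes no time and is no camera call.
- sign_off(): hands the job in; it is judged then, once.
The state is a dict: "time": time; "qpos": joint angles; "qd": joint speeds; "joint_torque": joint torques, N m; "ee_pos": TCP position; "tcp_rot": TCP orientation; "force": force on the tool from outside, world axes, zero at the start; "ft_torque": the same for the moment, N m; "gripper_width": opening from 0.0 (shut) to 1.0 (fully open); "grip_force": force on a finger pad.
Only numpy, scipy, OpenCV 4.12 (cv2) and the standard library are available. Lean on these libraries where they do the work, as an engineer would, in place of code of your own. Each camera call takes 0.05 s, during which the arm holds its last target. There are 200 camera calls.

TASK

The slide-setting table is out of level front to back: lay the blue spirit level on its bare plate, pointing front to back in the lane between the two slide trays, and turn the black knob of the front foot until the bubble stands between the two black lines. Then press the level firmly down on the plate with about 10 N and finish like that, still pressing, bubble between the lines, so that a colleague can tighten the lock nut. Do not shove the slide trays or anything else on the bench.

Things in the scene. Friction and masses are not known exactly. Their poses are not given: they have to be found in the camera images.
- plate: aluminium plate of the slide-setting table, 280 mm front to back (its x, towards the rear), 290 wide (y, to the left), 8 thick, turned up to 0.25 rad. The two rear feet (away from the robot), with 36 mm high knobs 115 mm left and right of the middle, are right already: leave them. Origin on the bench midway between the rear feet, 115 mm behind the plate's centre. Its tilt is under 0.6 degrees
- plate_top (a point): centre of the plate's upper face, 60 mm above the bench; axes as the plate's. The lane of bare plate between the two trays is 134 to 156 mm wide, its middle line runs through this point and the front knob
- foot_knob (a point): front foot's black round knob, 36 mm across, 28 high on an 8 mm neck; this point, on its axis, is 22 mm above the plate and 115 mm in front of the plate's centre. Clockwise from above raises the front of the plate, anticlockwise lowers it. 0.06 N m of friction, stays where left. A full turn lifts the front 4 mm and shifts the bubble about 28 mm (4.4 mm per rad); 1.4 to 3.0 rad are needed
- level_mid (a point): centre of the blue bar spirit level, 140 mm long (its x axis), 24 wide (y), 32 high, 0.4 kg; this point is 16 mm above its underside. It starts upright on the bench left or right of the table. A green vial 54 mm long lies flush in the middle of its top, with black lines 9 mm either side of the middle; 42 mm at each end of the top is solid
- bubble (a joint): where the bubble (13 mm long, nearly white) stands along the level's own x axis from the middle of the vial, in m, at most 0.017 either way. It runs to the higher end, 1.6 mm per 0.001 rad of slope, and needs about 1.5 s to settle. 0 = level; it lies between the lines within 0.002
- level: the level itself; origin at the centre of its underside, axes as level_mid
- tray_left: dark slide tray 150 x 64 x 11 mm, 0.2 kg, with four mounted slides, lying loose on the plate about 105 mm left of its middle; origin at the centre of its underside
- tray_right: the same, on the right
- slide_box: green slide box 165 x 90 x 34 mm beside the table on the side where the level is not; origin under its centre
- amber_bottle: brown glass bottle, 48 mm in diameter, 95 mm high, behind the table
- petri_dishes: stack of closed petri dishes, 93 mm in diameter, 45 mm high, behind the table on the right
- wash_bottle: white wash bottle with red cap, 68 mm in diameter, 185 mm high, behind the table on the left
- beaker: glass beaker, 66 mm in diameter, 85 mm high, left of the wash bottle
Mind the look-alikes: they are no part of the job. Of the things that look like the level, take the one that is nearest to the robot's base at the start.

How it is judged:
By the outcome, as a careful person would: the job done as asked, in the order asked, and still so for the second after the job is handed in, while the arm keeps its last pose, push and grip.
It also fails if it takes over 69 s, if anything falls off the work surface, if the arm or the gripper's body presses on something with over 40 N, if the wrist force passes 120 N, or if a joint passes its speed limit or range.

## Working session

There is one attempt and no reset: what is moved stays moved. The work goes in short steps, Python scripts to look and compute and a tool call to move; the robot and the scene stay as the last step left them, time stands still between calls to the robot, and variables do not carry over. Pictures are saved under pics/ and viewed, at most 10 in all, crops included, and the job is handed in when it is done.

Besides the shell and the picture viewer there is one more tool, called as name(argument=value, ...) on one line, values as JSON. servo_tool: Moves the arm, as the interface text tells. Its arguments: {"type":"object","properties":{"motion":{"type":"array","items":{"type":"object","properties":{"jaw":{"type":"number"},"travel":{"type":"array","items":{"type":"number"}},"turn":{"type":"number"}}}}},"required":["motion"]}

```bash
mkdir -p pics; ls; cat > h.py <<'E'
import numpy as np, cv2
from scipy.spatial.transform import Rotation as R
from station import *
def snap(n,fn=None):
    s=read_state(); im=grab_frame(n)
    if fn: cv2.imwrite('pics/'+fn,im[:,:,::-1])
    return s,im
def cam(n,s=None):
    c=calibration(n)
    if n=='wrist':
        T=np.eye(4);T[:3,:3]=R.from_rotvec(s['tcp_rot']).as_matrix();T[:3,3]=s['ee_pos'];M=T@np.array(c['hand_eye'])
    else: M=np.array(c['cam_to_world'])
    return c,M
def ray(n,uv,z,s=None):
    c,M=cam(n,s); d=M[:3,:3]@np.array([(uv[0]-c['cx'])/c['fx'],(uv[1]-c['cy'])/c['fy'],1]); o=M[:3,3]
    return o+d*(z-o[2])/d[2]
def proj(n,p,s=None):
    c,M=cam(n,s); q=np.linalg.inv(M)@np.append(p,1); return c['fx']*q[0]/q[2]+c['cx'],c['fy']*q[1]/q[2]+c['cy']
E
python3 - <<'E'
from h import *
a=snap('top','t0.png')[1];b=snap('side','s0.png')[1];s,w=snap('wrist','w0.png')
for n in('top','side'): print(cam(n)[1].round(3).tolist(),calibration(n)['fx'])
print(calibration('wrist')['hand_eye'],s)
E
```

```text
pics
[[0.01, -0.984, 0.179, 0.356], [-1.0, -0.012, -0.01, -0.088], [0.012, -0.179, -0.984, 1.226], [0.0, 0.0, 0.0, 1.0]] 386.72416644412476
[[0.997, -0.021, 0.071, 0.488], [-0.071, -0.536, 0.841, -1.493], [0.02, -0.844, -0.536, 0.98], [0.0, 0.0, 0.0, 1.0]] 501.0285912600807
[[-5.29702995e-04 -9.61021318e-01 -2.76473770e-01  7.07177896e-02]
 [ 9.99999507e-01 -2.76902079e-04 -9.53413891e-04  3.68715817e-04]
 [ 8.39694912e-04 -2.76474139e-01  9.61020991e-01 -1.42849642e-01]
 [ 0.00000000e+00  0.00000000e+00  0.00000000e+00  1.00000000e+00]] {'time': 0.1, 'qpos': array([-1.21460071,  0.43513801,  0.02496598,  1.57400441, -0.01159121,
        1.13398673, -0.07509811]), 'qd': array([ 1.40611799e-06, -1.49080415e-03, -7.91420344e-04, -2.28049692e-03,
        3.68448653e-04, -8.81016401e-04,  9.73790926e-04]), 'joint_torque': array([ 3.33374788e-03, -6.71764112e+01,  1.02823488e+00, -3.16903746e+01,
        1.57356769e-02,  7.14114489e-03, -4.38897507e-05]), 'ee_pos': array([0.27664006, 0.55994294, 0.23061451]), 'tcp_rot': array([-7.14414657e-01, -3.05909075e+00,  2.16610364e-03]), 'force': array([-0.03950165, -0.23152713,  0.18405566]), 'ft_torque': array([-0.02619196, -0.02300882, -0.01622392]), 'grip_force': 0.0, 'gripper_width': 0.997716622180334}
```

View pics/t0.png

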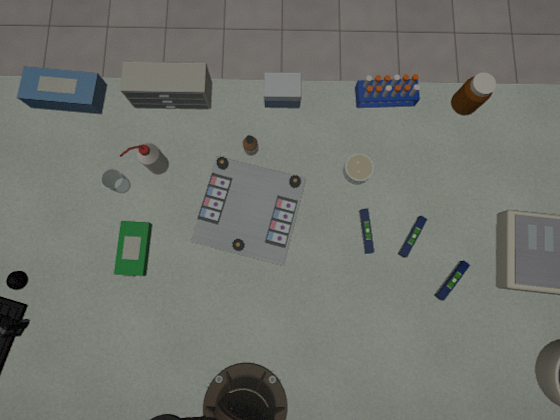

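View pics/s0.png

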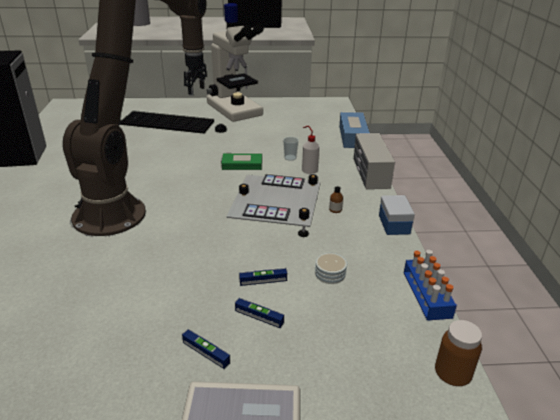

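The top view shows the plate at about (248,210), its front knob at (238,244), and three blue levels at (367,230), (413,236) and (452,280). The green box is on the left, so the levels are on the right. Next I measure them.

```bash
python3 - <<'E'
from h import *
t=cv2.imread('pics/t0.png'); hsv=cv2.cvtColor(t,cv2.COLOR_BGR2HSV)
m=cv2.inRange(hsv,(105,110,30),(130,255,255)); m[:200]=0
m=cv2.morphologyEx(m,cv2.MORPH_CLOSE,np.ones((9,9)))
for c in cv2.findContours(m,0,2)[0]:
    if cv2.contourArea(c)<100: continue
    r=cv2.minAreaRect(c); b=cv2.boxPoints(r); p=ray('top',r[0],.025)
    P=np.array([ray('top',q,.025)[:2] for q in b]); e=[P[1]-P[0],P[2]-P[1]]; L=max(e,key=np.linalg.norm)
    print(r[0],p.round(3),'dist',np.hypot(*p[:2]).round(3),'len',[np.linalg.norm(x).round(3) for x in e],'yaw',np.degrees(np.arctan2(L[1],L[0])).round(1)%180)
m=cv2.inRange(hsv,(0,0,0),(180,255,60)); m[:140]=0;m[265:]=0;m[:,:190]=0;m[:,330:]=0
for c in cv2.findContours(m,0,2)[0]:
    if cv2.contourArea(c)<30: continue
    r=cv2.minAreaRect(c); print(cv2.contourArea(c),r, ray('top',r[0],.095).round(3),ray('top',r[0],.07).round(3))
q=read_state()['tcp_rot']; print(R.from_rotvec(q).as_matrix().round(3).tolist())
E
```

```text
(452.71478271484375, 279.960205078125) [ 0.373 -0.631  0.025] dist 0.733 len [np.float64(0.14), np.float64(0.028)] yaw 142.7
84.5 ((238.0, 244.5), (11.0, 10.0), 90.0) [0.468 0.026 0.095] [0.47  0.028 0.07 ]
84.0 ((295.0, 181.5), (11.0, 10.0), 90.0) [ 0.66  -0.14   0.095] [ 0.667 -0.141  0.07 ]
89.0 ((222.0, 162.5), (11.0, 10.0), 90.0) [0.717 0.082 0.095] [0.725 0.086 0.07 ]
[[-0.897, 0.443, -0.0], [0.443, 0.897, -0.001], [-0.0, -0.001, -1.0]]
```

```bash
python3 - <<'E'
from h import *
t=cv2.imread('pics/t0.png'); hsv=cv2.cvtColor(t,cv2.COLOR_BGR2HSV)
m=cv2.inRange(hsv,(100,80,20),(135,255,255))|cv2.inRange(hsv,(35,120,30),(80,255,255)); m[:190]=0; m[:,:340]=0
m=cv2.morphologyEx(m,cv2.MORPH_CLOSE,np.ones((5,5)))
s=read_state();h=np.degrees(np.arctan2(.443,-.897))
Rm=R.from_rotvec(s['tcp_rot']).as_matrix()
for c in cv2.findContours(m,0,2)[0]:
    if cv2.contourArea(c)<40: continue
    r=cv2.minAreaRect(c); b=cv2.boxPoints(r); p=ray('top',r[0],.027)
    P=np.array([ray('top',q,.027)[:2] for q in b]); e=[P[1]-P[0],P[2]-P[1]]; L=max(e,key=np.linalg.norm)
    y=np.degrees(np.arctan2(L[1],L[0]))%180
    print(np.round(r[0]),p.round(3),'dist',np.hypot(*p[:2]).round(3),[np.linalg.norm(x).round(3) for x in e],'yaw',y.round(1),'turn',h-y, 'travel',Rm.T@(np.array([p[0],p[1],.23])-s['ee_pos']))
print(calibration('wrist'))
E
```

```text
[452. 280.] [ 0.374 -0.628  0.027] dist 0.731 [np.float64(0.142), np.float64(0.03)] yaw 140.3 turn 13.462961733750177 travel [-0.61316995 -1.02184924  0.00199042]
[413. 236.] [ 0.506 -0.513  0.027] dist 0.721 [np.float64(0.142), np.float64(0.025)] yaw 150.8 turn 2.8977778547421735 travel [-0.68124335 -0.86016567  0.00180734]
[367. 230.] [ 0.524 -0.369  0.027] dist 0.641 [np.float64(0.024), np.float64(0.138)] yaw 6.3 turn 147.3759981883295 travel [-0.63292173 -0.72356049  0.00164117]
{'fx': 350.7581745446169, 'fy': 350.7581745446169, 'cx': 271.22467519506506, 'cy': 211.28723257692803, 'hand_eye': array([[-5.29702995e-04, -9.61021318e-01, -2.76473770e-01,
         7.07177896e-02],
       [ 9.99999507e-01, -2.76902079e-04, -9.53413891e-04,
         3.68715817e-04],
       [ 8.39694912e-04, -2.76474139e-01,  9.61020991e-01,
        -1.42849642e-01],
       [ 0.00000000e+00,  0.00000000e+00,  0.00000000e+00,
         1.00000000e+00]])}
```

servo_tool(motion=[{"jaw":1,"travel":[-0.633,-0.724,0.03],"turn":147},{"jaw":1,"travel":[-0.633,-0.724,0.03],"turn":147},{"jaw":1,"travel":[-0.633,-0.724,0.03],"turn":147},{"jaw":1,"travel":[-0.633,-0.724,0.03],"turn":147},{"jaw":1,"travel":[-0.633,-0.724,0.03],"turn":147},{"jaw":1,"travel":[-0.633,-0.724,0.03],"turn":147},{"jaw":1,"travel":[-0.633,-0.724,0.03],"turn":147},{"jaw":1,"travel":[-0.633,-0.724,0.03],"turn":147},{"jaw":1,"travel":[-0.633,-0.724,0.03],"turn":147},{"jaw":1,"travel":[-0.633,-0.724,0.03],"turn":147},{"jaw":1,"travel":[-0.633,-0.724,0.03],"turn":147},{"jaw":1,"travel":[-0.633,-0.724,0.03],"turn":147}])

```text
time: 1.65
ee_pos: [0.4696, -0.1659, 0.208]
tcp_rot: [-3.07, -0.666, -0.001]
force: [0.6, 1.0, 0.5]
gripper_width: 1.003
grip_force: 0.0
```

```bash
cat >> h.py <<'E'
def to(p,heading,s=None):
    s=s or read_state(); M=R.from_rotvec(s['tcp_rot']).as_matrix()
    h=np.degrees(np.arctan2(M[1,0],M[0,0]))
    print('t',round(s['time'],2),'at',s['ee_pos'].round(4),'head',h.round(1),'tilt',M[2].round(4),'j7',s['qpos'][6].round(2),'F',s['force'].round(1))
    print('travel',(M.T@(np.array(p)-s['ee_pos'])).round(4),'turn',round((h-heading+180)%360-180,1))
E
python3 -c "
from h import *
to([.524,-.369,.2],6.3)"
```

```text
t 1.65 at [ 0.4696 -0.1659  0.208 ] head 24.5 tilt [ 8.e-04 -0.e+00 -1.e+00] j7 -0.62 F [0.6 1.  0.5]
travel [-0.0347  0.2074  0.008 ] turn 18.2
```

servo_tool(motion=[{"jaw":1,"travel":[-0.035,0.207,0.01],"turn":18},{"jaw":1,"travel":[-0.035,0.207,0.01],"turn":18},{"jaw":1,"travel":[-0.035,0.207,0.01],"turn":18},{"jaw":1,"travel":[-0.035,0.207,0.01],"turn":18},{"jaw":1,"travel":[-0.035,0.207,0.01],"turn":18},{"jaw":1,"travel":[-0.035,0.207,0.01],"turn":18}])

```text
time: 2.4
ee_pos: [0.5242, -0.3655, 0.1976]
tcp_rot: [-3.135, -0.187, 0.001]
force: [0.4, 0.5, -0.3]
gripper_width: 1.0
grip_force: 0.0
```

```bash
cat >> h.py <<'E'
def bluerect(im):
    hsv=cv2.cvtColor(im,cv2.COLOR_RGB2HSV)
    m=cv2.inRange(hsv,(100,90,20),(135,255,255)); g=cv2.inRange(hsv,(35,90,30),(85,255,255)); 
    return cv2.morphologyEx(m|g,cv2.MORPH_CLOSE,np.ones((9,9))),g
E
python3 - <<'E'
from h import *
s,im=snap('wrist','w1.png'); m,g=bluerect(im)
for c in cv2.findContours(m,0,2)[0]:
    if cv2.contourArea(c)<1500: continue
    r=cv2.minAreaRect(c); b=cv2.boxPoints(r); p=ray('wrist',r[0],.032,s)
    P=np.array([ray('wrist',q,.032,s)[:2] for q in b]); e=[P[1]-P[0],P[2]-P[1]]; L=max(e,key=np.linalg.norm)
    y=(np.degrees(np.arctan2(L[1],L[0]))+90)%180-90
    print(np.round(r[0]),p.round(4),[np.linalg.norm(x).round(3) for x in e],'yaw',y.round(1))
for c in cv2.findContours(g,0,2)[0]:
    if cv2.contourArea(c)>50: r=cv2.minAreaRect(c);print('green',r,ray('wrist',r[0],.032,s).round(4))
to(p,y,s)
E
```

```text
[427. 220.] [ 0.5136 -0.5104  0.032 ] [np.float64(0.138), np.float64(0.037)] yaw -31.0
[277. 188.] [ 0.5276 -0.3697  0.032 ] [np.float64(0.138), np.float64(0.023)] yaw 6.1
green ((430.3546447753906, 227.36581420898438), (16.278722763061523, 59.17993927001953), 42.709388732910156) [ 0.5075 -0.5154  0.032 ]
green ((277.0, 192.0), (56.0, 18.0), 90.0) [ 0.5239 -0.3701  0.032 ]
t 2.4 at [ 0.5242 -0.3655  0.1976] head 6.8 tilt [-3.0e-04 -1.3e-03 -1.0e+00] j7 -0.52 F [ 0.4  0.5 -0.3]
travel [0.0029 0.0048 0.1656] turn 0.8
```

View pics/w1.png

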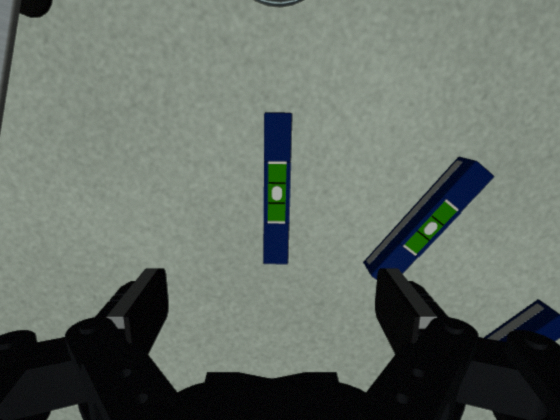

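The image shows the chosen level at (277,190), clear of both fingers. The second level is at (430,227), outside the descent path.

servo_tool(motion=[{"jaw":1,"travel":[0.0,0.0,0.06],"turn":0},{"jaw":1,"travel":[0.0,0.0,0.12],"turn":0},{"jaw":1,"travel":[0.0,0.0,0.13],"turn":0},{"jaw":1,"travel":[0.0,0.0,0.13],"turn":0}])

```text
time: 2.95
ee_pos: [0.5247, -0.3665, 0.069]
tcp_rot: [3.136, 0.187, 0.0]
force: [-0.0, -1.3, -0.4]
gripper_width: 0.999
grip_force: 0.0
```

```bash
python3 -c "
from h import *
to([.526,-.370,.006],6.2)"
```

```text
t 2.95 at [ 0.5247 -0.3665  0.069 ] head 6.8 tilt [ 3.e-04  2.e-04 -1.e+00] j7 -0.42 F [-0.  -1.3 -0.4]
travel [0.0008 0.0037 0.063 ] turn 0.6
```

servo_tool(motion=[{"jaw":1,"travel":[0.001,0.004,0.03],"turn":0.6},{"jaw":1,"travel":[0.001,0.004,0.058],"turn":0.6},{"jaw":1,"travel":[0.001,0.004,0.063],"turn":0.6},{"jaw":1,"travel":[0.001,0.004,0.063],"turn":0.6},{"jaw":0,"travel":[0.001,0.004,0.063],"turn":0.6},{"jaw":0,"travel":[0.001,0.004,0.063],"turn":0.6},{"jaw":0,"travel":[0.001,0.004,0.063],"turn":0.6},{"jaw":0,"travel":[0.001,0.004,0.063],"turn":0.6},{"jaw":0,"travel":[0.001,0.004,0.063],"turn":0.6},{"jaw":0,"travel":[0.001,0.004,0.063],"turn":0.6}])

```text
time: 4.2
ee_pos: [0.526, -0.3707, 0.0054]
tcp_rot: [3.137, 0.17, 0.001]
force: [-0.5, -0.1, 5.6]
gripper_width: 0.272
grip_force: 60.7
```

servo_tool(motion=[{"jaw":0,"travel":[0,0,-0.05],"turn":0},{"jaw":0,"travel":[0,0,-0.11],"turn":0},{"jaw":0,"travel":[0,0,-0.17],"turn":0},{"jaw":0,"travel":[0,0,-0.17],"turn":0},{"jaw":0,"travel":[0,0,-0.17],"turn":0}])

```text
time: 4.82
ee_pos: [0.5253, -0.3697, 0.1737]
tcp_rot: [-3.135, -0.17, 0.002]
force: [-0.4, 0.4, -4.0]
gripper_width: 0.268
grip_force: 60.4
```

```bash
python3 -c "
from h import *
to([.609,-.009,.175],-14)"
```

```text
t 4.83 at [ 0.5253 -0.3697  0.1737] head 6.2 tilt [-0.001  -0.0016 -1.    ] j7 -0.5 F [-0.4  0.4 -4. ]
travel [ 0.1222 -0.3495 -0.0008] turn 20.2
```

servo_tool(motion=[{"jaw":0,"travel":[0.015,-0.043,0],"turn":2.5},{"jaw":0,"travel":[0.03,-0.087,0],"turn":5},{"jaw":0,"travel":[0.046,-0.131,0],"turn":7.5},{"jaw":0,"travel":[0.061,-0.175,0],"turn":10},{"jaw":0,"travel":[0.076,-0.218,0],"turn":12.5},{"jaw":0,"travel":[0.091,-0.262,0],"turn":15},{"jaw":0,"travel":[0.107,-0.306,0],"turn":17.5},{"jaw":0,"travel":[0.122,-0.35,0],"turn":20},{"jaw":0,"travel":[0.122,-0.35,0],"turn":20},{"jaw":0,"travel":[0.122,-0.35,0],"turn":20}])

```text
time: 6.08
ee_pos: [0.6081, -0.0096, 0.1731]
tcp_rot: [3.117, -0.377, -0.005]
force: [-0.5, -0.5, -3.5]
gripper_width: 0.27
grip_force: 60.6
```

```bash
python3 - <<'E'
from h import *
s,im=snap('wrist','w2.png')
to([.609,-.009,.066],-14,s)
pc=np.array([.5795,-.002]);a=np.radians(-14);X=np.array([np.cos(a),np.sin(a)]);Y=np.array([-X[1],X[0]])
for x in(75,-75,140):
  for y in(73,-73): print(x,y,np.round(proj('wrist',[*(pc+X*x/1e3+Y*y/1e3),.071 if x<100 else .06],s)))
E
```

```text
t 6.08 at [ 0.6081 -0.0096  0.1731] head -13.8 tilt [-0.0028  0.0018 -1.    ] j7 -1.37 F [-0.5 -0.5 -3.5]
travel [ 0.0011 -0.001   0.1071] turn 0.2
75 73 [165. 146.]
75 -73 [377. 147.]
-75 73 [180. 334.]
-75 -73 [361. 334.]
140 73 [162.  46.]
140 -73 [380.  47.]
```

View pics/w2.png

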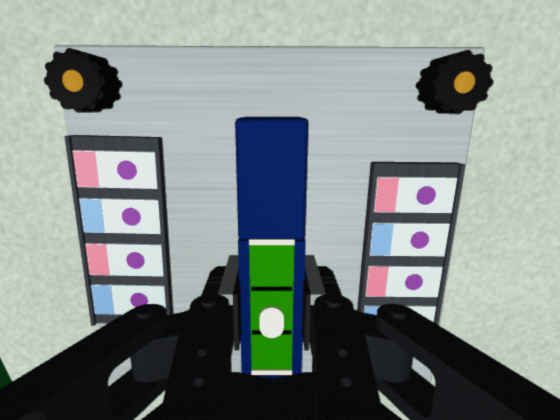

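The view shows the level at (271,180), centred in the lane. The tray inner edges are at columns 163 and 371 and the rear plate edge at row 47, which matches the projected plate pose.

servo_tool(motion=[{"jaw":0,"travel":[0.001,-0.001,0.04],"turn":0},{"jaw":0,"travel":[0.001,-0.001,0.08],"turn":0},{"jaw":0,"travel":[0.001,-0.001,0.1],"turn":0},{"jaw":0,"travel":[0.001,-0.001,0.105],"turn":0},{"jaw":0,"travel":[0.001,-0.001,0.107],"turn":0},{"jaw":0,"travel":[0.001,-0.001,0.107],"turn":0},{"jaw":0,"travel":[0.001,-0.001,0.107],"turn":0}])

```text
time: 7.0
ee_pos: [0.611, -0.0087, 0.0688]
tcp_rot: [-3.118, 0.377, -0.002]
force: [-0.7, -0.6, -4.2]
gripper_width: 0.271
grip_force: 60.4
```

servo_tool(motion=[{"jaw":0,"travel":[0,0,0.001],"turn":0},{"jaw":0,"travel":[0,0,0.002],"turn":0},{"jaw":0,"travel":[0,0,0.002],"turn":0},{"jaw":0,"travel":[0,0,0.002],"turn":0}])

```text
time: 7.5
ee_pos: [0.6105, -0.0088, 0.0659]
tcp_rot: [3.119, -0.378, 0.0]
force: [0.9, -0.5, -4.8]
gripper_width: 0.272
grip_force: 60.4
```

servo_tool(motion=[{"jaw":0,"travel":[0,0,0.001],"turn":0},{"jaw":0,"travel":[0,0,0.001],"turn":0},{"jaw":0,"travel":[0,0,0.001],"turn":0}])

```text
time: 7.88
ee_pos: [0.6105, -0.0088, 0.0651]
tcp_rot: [-3.119, 0.378, -0.0]
force: [-1.5, 1.2, -0.8]
gripper_width: 0.271
grip_force: 61.1
```

servo_tool(motion=[{"jaw":0.5,"travel":[0,0,0],"turn":0},{"jaw":0.5,"travel":[0,0,0],"turn":0},{"jaw":0.5,"travel":[0,0,0],"turn":0},{"jaw":0.5,"travel":[0,0,-0.03],"turn":0},{"jaw":0.5,"travel":[0,0,-0.08],"turn":0},{"jaw":0.5,"travel":[-0.03,0,-0.13],"turn":0},{"jaw":0.8,"travel":[-0.05,0,-0.13],"turn":0},{"jaw":0.8,"travel":[-0.05,0,-0.13],"turn":0},{"jaw":0.8,"travel":[-0.05,0,-0.13],"turn":0},{"jaw":0.8,"travel":[-0.05,0,-0.13],"turn":0}])

```text
time: 9.12
ee_pos: [0.5623, 0.0029, 0.1945]
tcp_rot: [3.118, -0.378, -0.0]
force: [0.8, -0.2, 0.3]
gripper_width: 0.801
grip_force: 0.0
```

```bash
cat >> h.py <<'E'
def bubble(s,im,z=.092):
    hsv=cv2.cvtColor(im,cv2.COLOR_RGB2HSV)
    g=cv2.inRange(hsv,(35,90,30),(85,255,255)); n,l,st,_=cv2.connectedComponentsWithStats(cv2.morphologyEx(g,cv2.MORPH_CLOSE,np.ones((15,15))))
    i=1+np.argmax(st[1:,4]); c=cv2.findContours((l==i).astype(np.uint8),0,2)[0][0]
    r=cv2.minAreaRect(c); hull=np.zeros(g.shape,np.uint8); cv2.fillPoly(hull,[cv2.boxPoints(r).astype(int)],1)
    hull=cv2.erode(hull,np.ones((5,5)))
    w=cv2.inRange(hsv,(0,0,150),(180,90,255))*hull
    n,l2,st2,ce=cv2.connectedComponentsWithStats(w); j=1+np.argmax(st2[1:,4]); bc=ce[j]
    b=cv2.boxPoints(r); P=np.array([ray('wrist',q,z,s)[:2] for q in b]); e=[P[1]-P[0],P[2]-P[1]]; L=max(e,key=np.linalg.norm); d=L/np.linalg.norm(L); d*=np.sign(d[0])
    C=P.mean(0); B=ray('wrist',bc,z,s)[:2]
    print('vial px',np.round(r[0],1),'C',C.round(4),'len',[np.linalg.norm(x).round(4) for x in e],'yaw',np.degrees(np.arctan2(d[1],d[0])).round(2),'bubble px',bc.round(1),'area',st2[j,4],'-> mm',((B-C)@d*1e3).round(2))
    return C
E
python3 - <<'E'
from h import *
s,im=snap('wrist','w3.png'); bubble(s,im); to([.468,.026,.15],-14,s)
E
```

```text
vial px [271.  143.5] C [ 0.6079 -0.0079] len [np.float64(0.0161), np.float64(0.0524)] yaw -13.32 bubble px [270.7 127.5] area 231 -> mm 11.52
t 9.12 at [0.5623 0.0029 0.1945] head -13.8 tilt [-2.e-04  8.e-04 -1.e+00] j7 -1.42 F [ 0.8 -0.2  0.3]
travel [-0.0971  0.0001  0.0445] turn 0.2
```

View pics/w3.png

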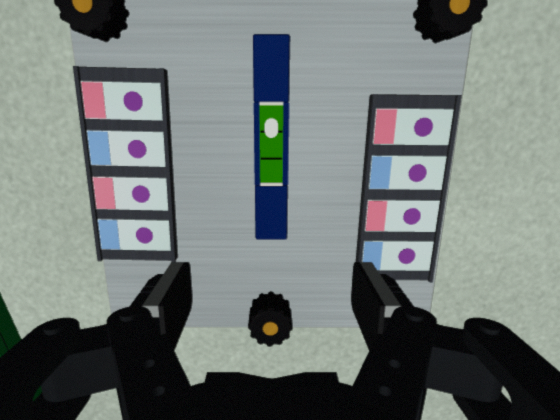

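The image shows the level square in the lane. The bubble is at (271,127), on the rear line, so the front is low and the knob must turn clockwise about 2.6 rad. The knob's orange centre is at (270,328).

```bash
python3 - <<'E'
from h import *
im=cv2.imread('pics/w3.png');s=read_state();hsv=cv2.cvtColor(im,cv2.COLOR_BGR2HSV)
m=cv2.inRange(hsv,(8,120,100),(28,255,255));m[:280]=0
n,l,st,ce=cv2.connectedComponentsWithStats(m);i=1+np.argmax(st[1:,4]);k=ray('wrist',ce[i],.096,s);print(ce[i],st[i],k)
to([k[0],k[1],.12],90,s)
E
```

```text
[270.         328.30065359] [263 322  15  13 153] [0.46926727 0.02701178 0.096     ]
t 9.18 at [0.5623 0.0028 0.1945] head -13.8 tilt [-2.e-04  9.e-04 -1.e+00] j7 -1.42 F [ 0.2  0.4 -0.4]
travel [-0.0961 -0.0013  0.0745] turn -103.8
```

servo_tool(motion=[{"jaw":0.6,"travel":[-0.05,-0.001,0],"turn":-10},{"jaw":0.6,"travel":[-0.096,-0.001,0.0],"turn":-20},{"jaw":0.6,"travel":[-0.096,-0.001,0.03],"turn":-30},{"jaw":0.6,"travel":[-0.096,-0.001,0.06],"turn":-40},{"jaw":0.6,"travel":[-0.096,-0.001,0.07],"turn":-51},{"jaw":0.6,"travel":[-0.096,-0.001,0.07],"turn":-61},{"jaw":0.6,"travel":[-0.096,-0.001,0.07],"turn":-72},{"jaw":0.6,"travel":[-0.096,-0.001,0.07],"turn":-82},{"jaw":0.6,"travel":[-0.096,-0.001,0.07],"turn":-93},{"jaw":0.6,"travel":[-0.096,-0.001,0.07],"turn":-104},{"jaw":0.6,"travel":[-0.096,-0.001,0.07],"turn":-104},{"jaw":0.6,"travel":[-0.096,-0.001,0.07],"turn":-104}])

```text
time: 10.68
ee_pos: [0.4691, 0.0268, 0.1248]
tcp_rot: [-2.223, -2.22, 0.0]
force: [0.2, 0.2, 0.8]
gripper_width: 0.595
grip_force: 0.0
```

```bash
python3 -c "
from h import *
to([.469,.0268,.068],90)"
```

```text
t 10.68 at [0.4691 0.0268 0.1248] head 89.9 tilt [-1.e-04 -2.e-04 -1.e+00] j7 0.07 F [0.2 0.2 0.8]
travel [ 0.     -0.0001  0.0568] turn -0.1
```

servo_tool(motion=[{"jaw":0.6,"travel":[0,0,0.03],"turn":0},{"jaw":0.6,"travel":[0,0,0.055],"turn":0},{"jaw":0.6,"travel":[0,0,0.057],"turn":0},{"jaw":0.6,"travel":[0,0,0.057],"turn":0},{"jaw":0,"travel":[0,0,0.057],"turn":0},{"jaw":0,"travel":[0,0,0.057],"turn":0},{"jaw":0,"travel":[0,0,0.057],"turn":0},{"jaw":0,"travel":[0,0,0.057],"turn":0},{"jaw":0,"travel":[0,0,0.057],"turn":0}])

```text
time: 11.8
ee_pos: [0.4693, 0.0272, 0.0691]
tcp_rot: [2.218, 2.224, 0.002]
force: [-3.0, -0.9, 7.7]
gripper_width: 0.406
grip_force: 58.8
```

servo_tool(motion=[{"jaw":0,"travel":[0,0,0],"turn":8},{"jaw":0,"travel":[0,0,0],"turn":18},{"jaw":0,"travel":[0,0,0],"turn":28},{"jaw":0,"travel":[0,0,0],"turn":38},{"jaw":0,"travel":[0,0,0],"turn":48},{"jaw":0,"travel":[0,0,0],"turn":58},{"jaw":0,"travel":[0,0,0],"turn":68},{"jaw":0,"travel":[0,0,0],"turn":78},{"jaw":0,"travel":[0,0,0],"turn":88},{"jaw":0,"travel":[0,0,0],"turn":98},{"jaw":0,"travel":[0,0,0],"turn":104},{"jaw":0,"travel":[0,0,0],"turn":104}])

```text
time: 13.3
ee_pos: [0.4701, 0.0267, 0.0701]
tcp_rot: [-3.116, 0.382, -0.004]
force: [-6.8, -1.4, 30.0]
gripper_width: 0.404
grip_force: 61.4
```

```bash
python3 - <<'E'
from h import *
s,im=snap('wrist','w4.png'); to([.469,.0268,.068],-14,s)
try: bubble(s,im)
except Exception as e: print(e)
E
```

```text
t 13.3 at [0.4701 0.0267 0.0701] head -14.0 tilt [ 0.0023 -0.0023 -1.    ] j7 -1.23 F [-6.8 -1.4 30. ]
travel [-0.0011  0.0002  0.0021] turn 0.0
attempt to get argmax of an empty sequence
```

View pics/w4.png

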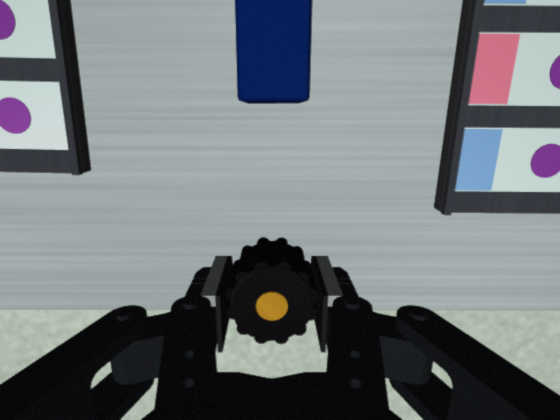

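The view holds the knob at (272,305) in the fingers and cannot see the vial. The knob rises with the plate, so I raise the tool with it, turn 26° more and look.

servo_tool(motion=[{"jaw":0,"travel":[0,0,-0.001],"turn":0},{"jaw":0,"travel":[0,0,-0.0015],"turn":8},{"jaw":0,"travel":[0,0,-0.0017],"turn":18},{"jaw":0,"travel":[0,0,-0.0018],"turn":26},{"jaw":0,"travel":[0,0,-0.0018],"turn":26},{"jaw":0,"travel":[0,0,-0.0018],"turn":26}])

```text
time: 14.1
ee_pos: [0.4701, 0.0266, 0.0706]
tcp_rot: [-2.954, 1.066, -0.004]
force: [0.4, -3.2, 6.4]
gripper_width: 0.405
grip_force: 61.8
```

servo_tool(motion=[{"jaw":0.6,"travel":[0,0,0],"turn":0},{"jaw":0.6,"travel":[0,0,0],"turn":0},{"jaw":0.6,"travel":[0,0,0],"turn":0},{"jaw":0.6,"travel":[0,0,-0.05],"turn":0},{"jaw":0.6,"travel":[0,0,-0.1],"turn":-8},{"jaw":0.6,"travel":[0.04,-0.02,-0.125],"turn":-17},{"jaw":0.6,"travel":[0.081,-0.039,-0.125],"turn":-26},{"jaw":0.6,"travel":[0.081,-0.039,-0.125],"turn":-26},{"jaw":0.6,"travel":[0.081,-0.039,-0.125],"turn":-26},{"jaw":0.6,"travel":[0.081,-0.039,-0.125],"turn":-26},{"jaw":0.6,"travel":[0.081,-0.039,-0.125],"turn":-26},{"jaw":0.6,"travel":[0.081,-0.039,-0.125],"turn":-26}])

```text
time: 15.6
ee_pos: [0.5558, 0.0056, 0.1947]
tcp_rot: [-3.119, 0.377, 0.0]
force: [0.4, -0.4, -1.0]
gripper_width: 0.602
grip_force: 0.0
```

```bash
python3 - <<'E'
from h import *
s,im=snap('wrist','w5.png'); bubble(s,im); to([.469,.0268,.12],0,s)
s,im=snap('wrist'); bubble(s,im)
E
```

```text
vial px [273.  132.5] C [ 0.6083 -0.0082] len [np.float64(0.0159), np.float64(0.0529)] yaw -13.19 bubble px [272.6 131.4] area 236 -> mm 1.53
t 15.6 at [0.5558 0.0056 0.1947] head -13.8 tilt [-2.e-04 -2.e-04 -1.e+00] j7 -1.37 F [ 0.4 -0.4 -1. ]
travel [-0.0893  0.0001  0.0747] turn -13.8
vial px [273.  132.5] C [ 0.6084 -0.0083] len [np.float64(0.0159), np.float64(0.0515)] yaw -13.2 bubble px [272.5 131.5] area 231 -> mm 1.42
```

```bash
python3 - <<'E'
from h import *
im=cv2.imread('pics/w5.png').astype(int); s=read_state()
for v in range(90,176): print(v,im[v,267:279].mean(0).round().astype(int).tolist(),end=' ')
E
```

```text
90 [170, 170, 165] 91 [192, 204, 202] 92 [175, 198, 189] 93 [90, 163, 116] 94 [5, 132, 45] 95 [0, 128, 32] 96 [0, 127, 31] 97 [0, 127, 31] 98 [0, 127, 30] 99 [0, 128, 32] 100 [0, 127, 31] 101 [0, 128, 32] 102 [0, 127, 32] 103 [0, 128, 31] 104 [0, 127, 31] 105 [0, 127, 31] 106 [0, 127, 31] 107 [0, 128, 31] 108 [0, 127, 31] 109 [0, 128, 31] 110 [0, 127, 32] 111 [0, 128, 32] 112 [0, 127, 32] 113 [0, 128, 32] 114 [0, 128, 32] 115 [0, 128, 32] 116 [0, 127, 32] 117 [0, 126, 31] 118 [0, 108, 26] 119 [1, 41, 12] 120 [7, 34, 13] 121 [26, 90, 43] 122 [80, 153, 98] 123 [146, 185, 155] 124 [180, 200, 185] 125 [195, 206, 198] 126 [201, 210, 203] 127 [204, 210, 206] 128 [205, 211, 206] 129 [205, 211, 206] 130 [205, 211, 206] 131 [205, 211, 206] 132 [205, 212, 207] 133 [205, 211, 206] 134 [204, 211, 206] 135 [204, 211, 206] 136 [203, 210, 204] 137 [198, 208, 201] 138 [192, 205, 195] 139 [170, 195, 176] 140 [130, 178, 142] 141 [66, 152, 87] 142 [10, 129, 39] 143 [0, 127, 31] 144 [0, 126, 30] 145 [0, 117, 28] 146 [0, 79, 19] 147 [4, 28, 9] 148 [0, 61, 15] 149 [0, 121, 29] 150 [0, 127, 30] 151 [0, 127, 31] 152 [0, 127, 32] 153 [0, 127, 30] 154 [0, 127, 31] 155 [0, 126, 31] 156 [0, 127, 31] 157 [0, 127, 31] 158 [0, 127, 31] 159 [0, 126, 31] 160 [0, 127, 31] 161 [0, 127, 31] 162 [0, 127, 31] 163 [0, 127, 31] 164 [0, 127, 32] 165 [0, 127, 31] 166 [0, 127, 31] 167 [0, 126, 30] 168 [0, 127, 31] 169 [0, 126, 30] 170 [0, 126, 32] 171 [26, 133, 56] 172 [110, 162, 130] 173 [188, 202, 200] 174 [181, 188, 186] 175 [124, 107, 97]
```

The lines are at rows 119.4 and 147.1 and the bubble centre at 131.3, so it stands about 1.3 mm to the rear. I give the knob 16° more.

servo_tool(motion=[{"jaw":0.6,"travel":[-0.05,0,0],"turn":0},{"jaw":0.6,"travel":[-0.089,0,0.02],"turn":0},{"jaw":0.6,"travel":[-0.089,0,0.07],"turn":0},{"jaw":0.6,"travel":[-0.089,0,0.115],"turn":0},{"jaw":0.6,"travel":[-0.089,0,0.124],"turn":0},{"jaw":0.6,"travel":[-0.089,0,0.124],"turn":0},{"jaw":0,"travel":[-0.089,0,0.124],"turn":0},{"jaw":0,"travel":[-0.089,0,0.124],"turn":0},{"jaw":0,"travel":[-0.089,0,0.124],"turn":0},{"jaw":0,"travel":[-0.089,0,0.124],"turn":0},{"jaw":0,"travel":[-0.089,0,0.124],"turn":8},{"jaw":0,"travel":[-0.089,0,0.124],"turn":16}])

```text
time: 17.2
ee_pos: [0.4709, 0.0261, 0.0726]
tcp_rot: [-3.032, 0.814, -0.004]
force: [-3.0, -2.0, 8.1]
gripper_width: 0.401
grip_force: 60.1
```

servo_tool(motion=[{"jaw":0,"travel":[0,0,0],"turn":0},{"jaw":0,"travel":[0,0,0],"turn":0},{"jaw":0.6,"travel":[0,0,0],"turn":0},{"jaw":0.6,"travel":[0,0,0],"turn":0},{"jaw":0.6,"travel":[0,0,-0.002],"turn":0},{"jaw":0.6,"travel":[0,0,-0.05],"turn":0},{"jaw":0.6,"travel":[0,0,-0.1],"turn":-8},{"jaw":0.2,"travel":[0.04,-0.012,-0.124],"turn":-16},{"jaw":0.0,"travel":[0.086,-0.024,-0.124],"turn":-16},{"jaw":0.0,"travel":[0.086,-0.024,-0.124],"turn":-16},{"jaw":0.0,"travel":[0.086,-0.024,-0.124],"turn":-16},{"jaw":0.0,"travel":[0.086,-0.024,-0.124],"turn":-16}])

```text
time: 18.7
ee_pos: [0.5551, 0.0049, 0.1945]
tcp_rot: [-3.118, 0.378, 0.002]
force: [1.2, -0.2, -0.4]
gripper_width: 0.003
grip_force: 0.0
```

servo_tool(motion=[{"jaw":0,"travel":[0,0,0],"turn":0},{"jaw":0,"travel":[0,0,0],"turn":0},{"jaw":0,"travel":[0,0,0],"turn":0},{"jaw":0,"travel":[0,0,0],"turn":0},{"jaw":0,"travel":[0,0,0],"turn":0}])

```text
time: 19.32
ee_pos: [0.5562, 0.0045, 0.1947]
tcp_rot: [3.119, -0.378, -0.0]
force: [-0.7, -0.4, 0.3]
gripper_width: -0.001
grip_force: 0.0
```

```bash
cat >> h.py <<'E'
def prof(im,u):
    p=im[:,int(u)-5:int(u)+6].astype(float).mean(1); return p
E
python3 - <<'E'
from h import *
s,im=snap('wrist','w6.png'); C=bubble(s,im)
u=273
p=im[80:200,u-6:u+6].astype(float).mean(1)
print('dark rows',[ (80+i,int(p[i,1])) for i in range(120) if p[i,1]<100], 'bubble rows',[80+i for i in range(120) if p[i,0]>105])
to([*C,.13],-13.8,s)
E
```

```text
vial px [ 18.5 342.5] C [0.4947 0.2324] len [np.float64(0.0981), np.float64(0.0288)] yaw -25.82 bubble px [ 24.5 317.5] area 1185 -> mm 26.86
dark rows [(80, 29), (81, 30), (82, 30), (83, 30), (84, 29), (85, 30), (86, 30), (87, 29), (88, 30), (89, 37), (90, 87), (120, 42), (121, 34), (122, 81), (147, 79), (148, 28), (149, 61), (177, 39), (178, 28), (179, 29), (180, 28), (181, 28), (182, 29), (183, 28), (184, 29), (185, 29), (186, 29), (187, 28), (188, 29), (189, 28), (190, 29), (191, 29), (192, 30), (193, 29), (194, 28), (195, 29), (196, 29), (197, 28), (198, 29), (199, 29)] bubble rows [91, 92, 93, 94, 125, 126, 127, 128, 129, 130, 131, 132, 133, 134, 135, 136, 137, 138, 139, 140, 141, 142, 143, 173, 174, 175]
t 19.32 at [0.5562 0.0045 0.1947] head -13.8 tilt [-0.  0. -1.] j7 -1.37 F [-0.7 -0.4  0.3]
travel [-0.1142 -0.2067  0.0647] turn -0.0
```

View pics/w6.png

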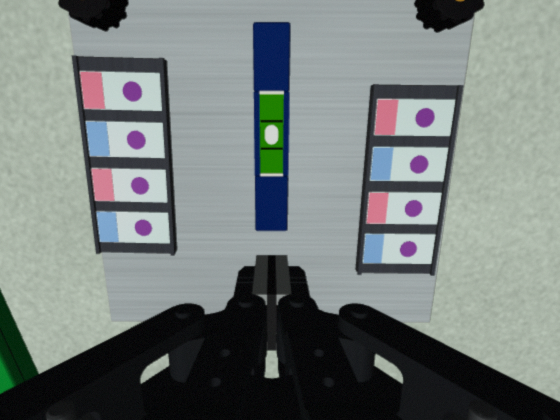

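The image shows the bubble at (272,134) between lines at rows 120.8 and 148.1, which is centred. The trays are unmoved. I press with the shut fingertips on the front solid end.

servo_tool(motion=[{"jaw":0,"travel":[0.0045,0,0.04],"turn":0},{"jaw":0,"travel":[0.0045,0,0.08],"turn":0},{"jaw":0,"travel":[0.0045,0,0.093],"turn":0},{"jaw":0,"travel":[0.0045,0,0.097],"turn":0},{"jaw":0,"travel":[0.0045,0,0.099],"turn":0},{"jaw":0,"travel":[0.0045,0,0.099],"turn":0},{"jaw":0,"travel":[0.0045,0,0.099],"turn":0},{"jaw":0,"travel":[0.0045,0,0.099],"turn":0}])

```text
time: 20.38
ee_pos: [0.5608, 0.0035, 0.0961]
tcp_rot: [-3.119, 0.377, -0.001]
force: [-0.3, 1.0, 0.6]
gripper_width: -0.0
grip_force: 0.0
```

servo_tool(motion=[{"jaw":0,"travel":[0,0,0.001],"turn":0},{"jaw":0,"travel":[0,0,0.002],"turn":0},{"jaw":0,"travel":[0,0,0.003],"turn":0},{"jaw":0,"travel":[0,0,0.003],"turn":0},{"jaw":0,"travel":[0,0,0.003],"turn":0}])

```text
time: 21.0
ee_pos: [0.5606, 0.0034, 0.0927]
tcp_rot: [-3.119, 0.378, 0.0]
force: [-1.1, -0.6, -1.0]
gripper_width: -0.0
grip_force: 0.0
```

servo_tool(motion=[{"jaw":0,"travel":[0,0,0.0005],"turn":0},{"jaw":0,"travel":[0,0,0.001],"turn":0},{"jaw":0,"travel":[0,0,0.001],"turn":0},{"jaw":0,"travel":[0,0,0.001],"turn":0}])

```text
time: 21.5
ee_pos: [0.5606, 0.0034, 0.0921]
tcp_rot: [-3.118, 0.378, -0.0]
force: [-2.2, 0.5, 5.9]
gripper_width: -0.0
grip_force: 3.1
```

servo_tool(motion=[{"jaw":0,"travel":[0,0,0.0003],"turn":0},{"jaw":0,"travel":[0,0,0.0003],"turn":0},{"jaw":0,"travel":[0,0,0.0003],"turn":0},{"jaw":0,"travel":[0,0,0.0003],"turn":0},{"jaw":0,"travel":[0,0,0.0003],"turn":0},{"jaw":0,"travel":[0,0,0.0003],"turn":0},{"jaw":0,"travel":[0,0,0.0003],"turn":0},{"jaw":0,"travel":[0,0,0.0003],"turn":0},{"jaw":0,"travel":[0,0,0.0003],"turn":0},{"jaw":0,"travel":[0,0,0.0003],"turn":0},{"jaw":0,"travel":[0,0,0.0003],"turn":0},{"jaw":0,"travel":[0,0,0.0003],"turn":0}])

```text
time: 23.0
ee_pos: [0.5607, 0.0034, 0.0921]
tcp_rot: [-3.118, 0.378, -0.0]
force: [-3.7, 1.0, 10.3]
gripper_width: -0.001
grip_force: 5.1
```

```bash
python3 - <<'E'
from h import *
f=[]
for i in range(8):
    s,im=snap('wrist','w7.png' if i==7 else None); f.append(s['force'])
print(np.mean(f,0),np.std(f,0),s['time'])
E
```

```text
[-3.36608739  0.9134835  10.10035918] [0.29881418 0.54300634 0.45734981] 23.35
```

View pics/w7.png

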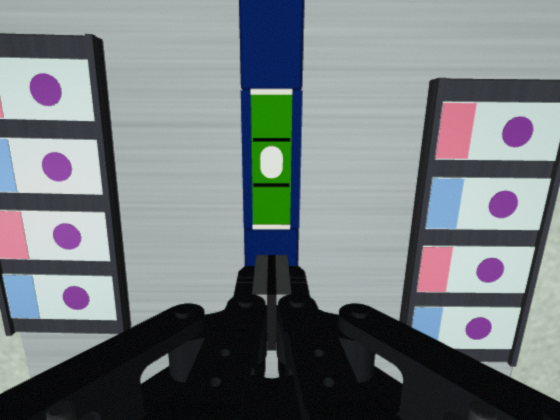

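The shut fingertips press the solid front end with 10.1 N. The bubble at (271,162) sits midway between the lines at rows 140 and 185.

```bash
python3 -c "
from station import *
print(sign_off())"
```

```text
the job is handed in; nothing more can be done
None
```

The job is handed in: the blue level lies front to back in the lane, the bubble is centred between the two black lines, and the arm is still pressing its front end onto the plate with about 10 N.

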